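# Index the dosing shuttle out from under its spout and cover the cup

## Task

The open cup on the little shuttle stands under the dosing spout. Pull the spring index knob out, slide the carriage one notch to the side away from the standing copper foil roll, and let the knob spring fully home so that the carriage is locked there. Then set the loose knobbed cover on the cup so that it sits seated and level, and leave the foil roll, the flat die, the jar and the oil bottle where they stand.

Things in the scene. Friction and masses are not known exactly. Their poses are not given: they have to be found in the camera images.
- shuttle: Dosing shuttle, fixed to the bench: aluminium bed, 18 mm high, under the slide. Origin on the bench under the slide's middle; x axis points away from the robot (turned up to 0.22 rad), y along the slide to the left, z up. The bed spans x -50 to +90 mm, y -100 to +100 mm.
- bar_top (a point): Middle of the top edge of the fixed steel index bar in front of the cup, 72 mm above the bench. The bar is 12 mm thick and 210 mm long along the shuttle's y, and has three holes 90 mm apart, at y -90, 0 and +90 mm.
- spout_tip (a point): Lower tip of the fixed spout, 99 mm high, at shuttle x 14, y 0: 11 mm above the cup's rim when the carriage is in the middle, so the cover does not go on there. It hangs from an arm 18 mm wide (shuttle x 1 to 91 mm, top 135 mm high) on a 16 mm column at shuttle x 78, y 0.
- carriage (a joint): Position of the grey carriage along the shuttle's y, in m: 0 at the start (middle notch, under the spout), +0.09 left notch, -0.09 right notch; stops at +-0.103. Plate 84 mm long in y, 20 to 36 mm high, overhanging the bed in an end notch; in front a plunger housing 50 mm wide, top 84 mm, front face at shuttle x -68 mm. About 1.5 N slides it unlocked; play in a notch 1.5 mm either way.
- index_knob (a joint): How far the index knob is pulled out, in m: 0 home (locked in a hole), 0.020 fully out. It pulls along the shuttle's -x (toward the robot) against a spring, 5 N at home to 10 N fully out. Beyond 0.011 the carriage is free. Let go between notches, its tip rides on the bar (reads about 0.010), the carriage still slides, and it snaps home at the next hole.
- knob_neck (a point): Middle of the knob's bare neck: a level steel stem of 12 mm diameter along the shuttle's x, 55 mm above the bench. With the knob home 42 mm of neck are open between the housing's front face and the back of the white knob head (21 mm either way from here). The head, on the robot's side, is a disc of 50 mm diameter, 20 mm thick. Moves with knob and carriage.
- cup_rim (a point): Centre of the mouth of the steel cup on the carriage, at rim height (88 mm above the bench). Cup outside diameter 72 mm, inside 64 mm. It lies 103 mm behind the knob neck (with the knob home) and moves with the carriage.
- cover: Loose steel cover, 160 g or so: disc of 84 mm diameter, 6 mm thick, with a round locating boss below (57 mm diameter, 8 mm deep) and a white round knob on top (26 mm diameter, from 22 to 52 mm above the origin). Origin at the centre of the boss's underside; z up. It starts standing on the bench on its boss, at the left or the right of the shuttle.
- cover_seat (a point): Centre of the underside of the cover's disc, 8 mm above the cover's origin. When the cover is seated this point is at cup_rim.
- foil_roll: Roll of copper foil standing on the bench just past one end of the shuttle, 62 mm diameter, 84 mm high, 0.4 kg; origin at the centre of its underside. It stands in the carriage's way on its side.
- flat_die: Flat brass die lying past the other end of the shuttle, 50 mm diameter, 12 mm high (the carriage passes over it); origin at the centre of its underside.
- jar: Sample jar with screw cap, 52 mm diameter, 65 mm high, standing to the left or right of the shuttle; origin at the centre of its underside.
- oiler: Oil bottle with a pointed nozzle, body about 50 mm diameter, 136 mm high, standing close on the robot's side of the cover; origin at the centre of its underside.
Not all that is in view belongs to the job. Leave any pink or purple look-alike of the foil_roll alone.

How it is judged:
By the outcome, as a careful person would: the job done as asked, in the order asked, and still so for the second after the job is handed in, with the robot touching nothing.
It also fails if it takes over 58 s, if anything falls off the work surface, if the arm or the gripper's body presses on something with over 40 N, if the wrist force passes 120 N, or if a joint passes its speed limit or range.

## Robot

A 6-joint arm with a two-finger parallel gripper is mounted at the origin on the work surface; the furniture and walls round the work are solid. World frame = base frame: x ahead of the robot, y to its left, z up, the work surface at z = 0. Lengths are in m, angles in rad, forces in N, time in s.
With the tool pointing down it reaches from about 0.25 to 0.725 m from the base axis. Payload 4 kg.
Tool frame: the origin (TCP) lies midway between the tips of the shut fingers; the grasp point (between the pads) lies 19 mm behind it (bot.grip_point_offset is the distance from the TCP to the grasp point, in m); z points along the fingers, y is the line along which they close (so a half turn about z gives the same grasp; the last joint's range is limited). The gripper opens to 85 mm and grips with 20 to 120 N. Pads are 22 mm wide; open, the fingers measure 114 mm over their backs; the gripper's body (76 mm by 85 mm) begins 54 mm behind the grasp point. The pads swing forward as they close: fully open they stand 13 mm farther back than shut.
Start: joints at [1.159, 0.241, 0.005, 1.335, 0, 1.571], TCP at [0.2, 0.458, 0.231] pointing down, gripper open.
Joint ranges: [-2.72, 2.72], [-1.05, 1.87], [-1.09, 1.28], [-1.99, 2.15], [-1.42, 1.44], [-3.14, 3.14]. Speed limits (rad/s): [2.79, 2.79, 3.14, 3.14, 3.14, 3.14].

## Interface

Orientations are given as a unit quaternion [x, y, z, w].
In Python, from workcell import bot gives the robot as it stands.
- The arm moves only by the tool step_arm, never from a script. Its argument "targets" is text: rows parted by semicolons, each of 7 numbers parted by spaces: the opening, from -1 (shut) to 1 (fully open), so that 0 is half open, then the shift along the world's x, y, z normalised to -1 to 1, where 1 is 0.5 m, then the turn, a rotation vector about the world's x, y, z normalised to -1 to 1, where 1 is pi/4 rad. In form: gripper x y z wx wy wz; .... A call has 1 to 10 rows; each row is the pose to reach, as a shift and turn from the pose commanded when the call began; what a row does not reach only later rows make up. A row lasts 1/12 s, in which the tool goes at most 41.7 mm and 7.16 degrees, less where a joint would pass 70% of its speed; a pose out of reach is approached as far as the arm can. A call with a number of a shift or a turn outside -1 to 1 is refused whole. A call with a gripper value outside its range is refused whole. The fingers move at their own pace and stop on an object; the grip force is fixed at half the most. Time passes only in rows, so rows that repeat a pose let the fingers close. It gives the time, the measured TCP pose, the force, the opening and the grip force at its end, in the units of the state.
- bot.get_obs(): the state, without advancing time (a new reading comes with each control period).
- bot.camera(name): name is "scene" or "top" or "wrist"; returns the picture (420x560x3 uint8, red, green, blue); there is no depth.
- bot.camera_info(name): a dict with "vertical_fov" (degrees; the focal length in pixels is half the picture's height over the tangent of half this angle, whatever the lens; pixels are square), "cx", "cy" (the principal point, pixels), "pose" (4x4, takes a point from camera to world coordinates). Camera axes: x right, y up, looking along -z (the intrinsics and any distortion apply to the point x, -y, -z); pixel columns grow to the right and rows downward; lengths in m; the calibration is good to about 2 mm. The wrist camera is an equidistant fisheye: a pixel r from the principal point sees the ray r / f radians off the axis. A picture is of the moment at which its call begins: read the wrist's pose just before it. camera_info takes no time and is no camera call; for the wrist camera it gives the pose at the moment of the call.
- bot.job_done(): hands the job in; it is judged then, once.
The state is a dict: "clock": time; "joint_pos": joint angles; "joint_vel": joint speeds; "tau": joint torques, N m; "eef_pos": TCP position; "tool_rot": TCP orientation; "ft_force": force on the tool from outside, world axes, zero at the start; "ft_torque": the same for the moment, N m; "grip_width": finger opening in m; "grasp_force": force on a finger pad.
Only numpy, scipy, OpenCV 4.12 (cv2) and the standard library are available. Lean on these libraries where they do the work, as an engineer would, in place of code of your own. Each camera call takes 0.05 s, during which the arm holds its last target. There are 200 camera calls.

## Working session

There is one attempt and no reset: what is moved stays moved. The work goes in short steps, Python scripts to look and compute and a tool call to move; the robot and the scene stay as the last step left them, time stands still between calls to the robot, and variables do not carry over. Pictures are saved under pics/ and viewed, at most 10 in all, crops included, and the job is handed in when it is done.

Besides the shell and the picture viewer there is one more tool, called after "Request:" as name(argument=value, ...) on one line, values as JSON. step_arm: Moves the arm, as the interface text tells. Scaled input: -1 to 1 covers 0.5 m each way for a shift and pi/4 rad each way for a turn. Its arguments: {"type":"object","properties":{"targets":{"type":"string"}},"required":["targets"]}

```bash
mkdir -p pics; cat > h.py <<'E'
import numpy as np, cv2
from workcell import bot
def K(n):
    i=bot.camera_info(n); f=210/np.tan(np.radians(i['vertical_fov']/2)); return f,i['cx'],i['cy'],np.array(i['pose'])
def ray(n,u,v,info=None):
    f,cx,cy,T=info or K(n); a,b=(u-cx),(v-cy)
    if n=='wrist':
        r=np.hypot(a,b); t=r/f; s=np.sin(t)/max(r,1e-9); d=np.array([a*s,-b*s,-np.cos(t)])
    else: d=np.array([a/f,-b/f,-1.])
    return T[:3,3],T[:3,:3]@d
def at(n,u,v,z,info=None):
    o,d=ray(n,u,v,info); return o+d*(z-o[2])/d[2]
def proj(n,p,info=None):
    f,cx,cy,T=info or K(n); c=T[:3,:3].T@(np.array(p)-T[:3,3]); x,y,z=c[0],-c[1],-c[2]
    if n=='wrist':
        r=np.hypot(x,y); t=np.arctan2(r,z); return cx+f*t*x/r, cy+f*t*y/r
    return cx+f*x/z, cy+f*y/z
def snap(n,name):
    im=bot.camera(n); cv2.imwrite(f'pics/{name}.png',im[:,:,::-1]); return im
E
python3 - <<'E'
from h import *
a=snap('top','top1'); b=snap('scene','scene1')
for n in('top','scene'): print(n,[np.round(x,3) for x in K(n)])
print(bot.get_obs())
E
```

```text
top [np.float64(468.75), np.float64(282.243), np.float64(211.625), array([[ 0.019,  0.993, -0.116,  0.324],
       [-1.   ,  0.016, -0.026,  0.014],
       [-0.024,  0.116,  0.993,  1.338],
       [ 0.   ,  0.   ,  0.   ,  1.   ]])]
scene [np.float64(488.435), np.float64(282.42), np.float64(211.416), array([[ 0.775,  0.477, -0.414, -0.223],
       [-0.631,  0.569, -0.527, -0.875],
       [-0.015,  0.67 ,  0.742,  1.328],
       [ 0.   ,  0.   ,  0.   ,  1.   ]])]
{'clock': 0.1, 'joint_pos': array([1.15900467e+00, 2.41341038e-01, 3.89822936e-03, 1.33519416e+00,
       3.00355094e-05, 1.57082610e+00]), 'joint_vel': array([-0.00061235, -0.00133798,  0.00355499,  0.00147671,  0.0010202 ,
       -0.00128608]), 'tau': array([ 1.13612612e-04, -3.73138225e+01,  2.53009433e+01,  1.08478303e-02,
        2.45504754e-05,  2.74687515e-06]), 'eef_pos': array([0.19989976, 0.45770754, 0.23051526]), 'tool_rot': array([ 2.04458648e-01,  9.78874769e-01, -8.97816485e-04, -2.02841752e-04]), 'ft_force': array([ 0.97277166,  0.55017391, -0.66312369]), 'ft_torque': array([-0.01567098, -0.00417708, -0.00661114]), 'grasp_force': 0.0, 'grip_width': 0.08564600033046293}
```

View pics/top1.png

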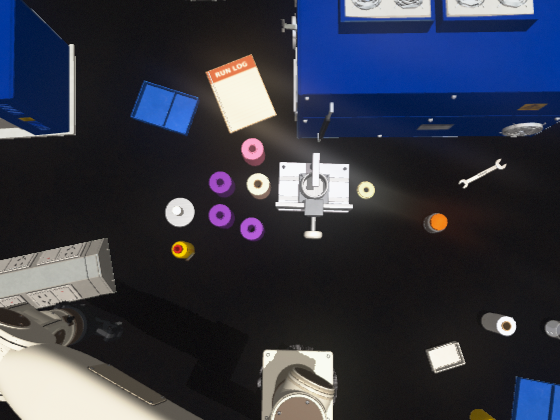

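View pics/scene1.png

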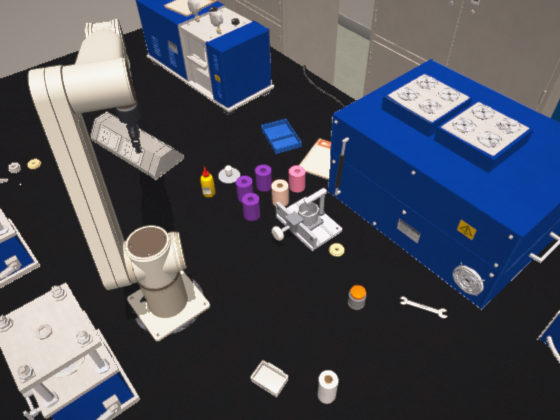

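The top view shows the shuttle at about (314,186), with the knob head at (313,235), the copper roll to its left (258,184) and the die to its right (366,190). The cover is at (180,212), the oiler at (182,250) and the jar at (437,222). The carriage must therefore go right (-y).

```bash
python3 - <<'E'
from h import *
im=cv2.imread('pics/top1.png')[130:270,150:390]
cv2.imwrite('pics/top1c.png',cv2.resize(im,None,fx=3.33,fy=3.33,interpolation=cv2.INTER_CUBIC))
for n,u,v,z in [('head',313,235,.055),('bedFL',276,211,.018),('bedFR',351,213,.018),('bedBL',281,163,.018),('bedBR',351,164,.018),('cover',180,212,.02),('coverknob',178,211,.052),('oiler',181,250,.1),('die',366,190,.012),('roll',258,183,.084)]:
    print(n,np.round(at('top',u,v,z),3))
E
```

```text
head [ 0.411 -0.038  0.055]
bedFL [0.48  0.067 0.018]
bedFR [ 0.477 -0.146  0.018]
bedBL [0.619 0.055 0.018]
bedBR [ 0.618 -0.145  0.018]
cover [0.472 0.34  0.02 ]
coverknob [0.471 0.338 0.052]
oiler [0.362 0.313 0.1  ]
die [ 0.545 -0.189  0.012]
roll [0.548 0.114 0.084]
```

View pics/top1c.png

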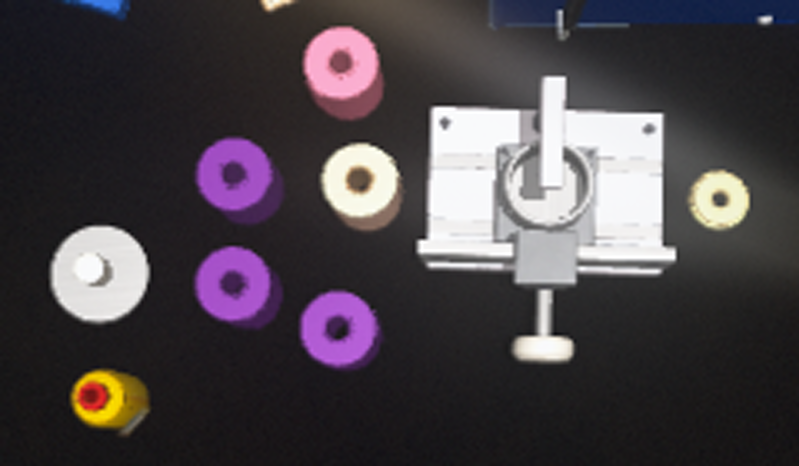

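```bash
python3 - <<'E'
from h import *
def c(u,v,z): return at('top',149.5+(u+.5)/3.33,129.5+(v+.5)/3.33,z)
P={n:c(*a) for n,a in dict(BL=(432,108,.018),BR=(663,114,.018),barL=(418,243,.072),barR=(675,252,.072),cup=(546,187,.088),head=(543,348,.062),neck=(544,312,.061),cover=(100,274,.014),coverknob=(90,268,.052),die=(719,199,.012),roll=(360,180,.084),oil=(91,397,.136),oilbody=(108,399,.06)).items()}
for n in P: print(n,np.round(P[n],4))
for a,b in(('BL','BR'),('barL','barR')):
    d=P[a]-P[b]; print(np.arctan2(-d[0],d[1]),np.hypot(*d[:2]))
d=P['cup']-P['head'];print(np.arctan2(d[1],d[0]),np.hypot(*d[:2]))
E
```

```text
BL [0.6212 0.0597 0.018 ]
BR [ 0.6186 -0.1388  0.018 ]
barL [0.4962 0.0671 0.072 ]
barR [ 0.4921 -0.1426  0.072 ]
cup [ 0.5415 -0.0364  0.088 ]
head [ 0.4126 -0.0365  0.062 ]
neck [ 0.4422 -0.037   0.061 ]
cover [0.4729 0.3422 0.014 ]
coverknob [0.4736 0.3414 0.052 ]
die [ 0.5464 -0.1875  0.012 ]
roll [0.5457 0.115  0.084 ]
oil [0.3635 0.3147 0.136 ]
oilbody [0.3646 0.3196 0.06  ]
-0.012831132141274399 0.1985834448247732
-0.019540501379507667 0.20977468474841043
0.0008223526090516054 0.12885125089338817
```

Request:
step_arm(targets="1 0.24 -0.5 -0.03 0.0 0.0 0.255; 1 0.24 -0.5 -0.03 0.0 0.0 0.255; 1 0.24 -0.5 -0.03 0.0 0.0 0.255; 1 0.24 -0.5 -0.03 0.0 0.0 0.255; 1 0.24 -0.5 -0.03 0.0 0.0 0.255; 1 0.24 -0.5 -0.03 0.0 0.0 0.255; 1 0.24 -0.5 -0.03 0.0 0.0 0.255; 1 0.24 -0.5 -0.03 0.0 0.0 0.255")

```text
clock: 0.77
eef_pos: [0.321, 0.2037, 0.2157]
tool_rot: [0.109, 0.994, -0.001, -0.0]
ft_force: [-0.9, -0.4, -0.6]
grip_width: 0.0855
grasp_force: 0.0
```

Request:
step_arm(targets="1 0.236 -0.478 -0.03 0 0 0.262; 1 0.236 -0.478 -0.03 0 0 0.262; 1 0.236 -0.478 -0.03 0 0 0.262; 1 0.236 -0.478 -0.03 0 0 0.262; 1 0.236 -0.478 -0.03 0 0 0.262; 1 0.236 -0.478 -0.03 0 0 0.262; 1 0.236 -0.478 -0.03 0 0 0.262; 1 0.236 -0.478 -0.03 0 0 0.262; 1 0.236 -0.478 -0.03 0 0 0.262")

```text
clock: 1.52
eef_pos: [0.4382, -0.0318, 0.2006]
tool_rot: [0.005, 1.0, 0.0, -0.001]
ft_force: [0.3, 1.0, -0.8]
grip_width: 0.0854
grasp_force: 0.0
```

```bash
python3 - <<'E'
from h import *
i=K('wrist'); im=snap('wrist','w1'); print(i); np.save('w1.npy',np.array([*i[:3],*i[3].ravel()]))
o=bot.get_obs(); print(o['eef_pos'],o['tool_rot'],o['joint_pos'],o['ft_force'])
for p in [(.4385,-.0358,.055),(.4075,-.0354,.055),(.5415,-.0368,.088)]: print(proj('wrist',p))
E
```

```text
(np.float64(325.19226210127806), 280.94919728380313, 207.3553034805625, array([[ 8.98788892e-03, -9.64181075e-01, -2.65092572e-01,
         3.69713415e-01],
       [ 9.99959581e-01,  8.72854301e-03,  2.15633975e-03,
        -3.19184129e-02],
       [ 2.34769938e-04, -2.65101239e-01,  9.64220555e-01,
         3.42499119e-01],
       [ 0.00000000e+00,  0.00000000e+00,  0.00000000e+00,
         1.00000000e+00]]))
[ 0.43767782 -0.03076512  0.20073017] [ 3.51186555e-03  9.99993375e-01  3.63699339e-04 -8.86137819e-04] [-7.05961283e-02  1.38397175e-01 -2.03403389e-01  1.23081281e+00
  6.06959660e-04 -6.35729310e-02] [ 0.15787319 -0.3500249  -0.34445478]
(np.float64(276.11065918956814), np.float64(197.04502929341388))
(np.float64(276.2142977495712), np.float64(163.21000929442656))
(np.float64(275.90010096223597), np.float64(313.60667965587066))
```

View pics/w1.png

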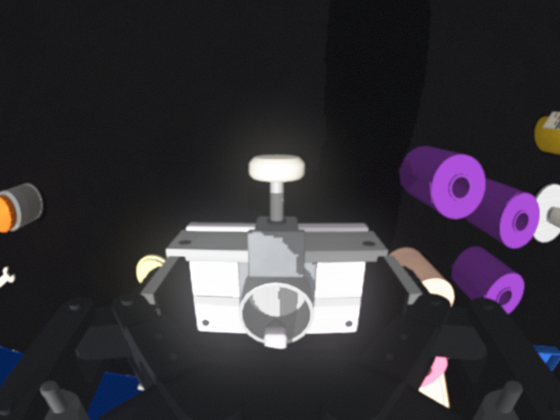

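The wrist view agrees with the predictions to about 1 px: neck near (277,200), head (277,167), cup (277,312). I'll go down over the neck now.

Request:
step_arm(targets="1 0.002 -0.01 -0.08 0 0 0; 1 0.002 -0.01 -0.16 0 0 0; 1 0.002 -0.01 -0.24 0 0 0; 1 0.002 -0.01 -0.3 0 0 0; 1 0.002 -0.01 -0.33 0 0 0; 1 0.002 -0.01 -0.33 0 0 0; 1 0.002 -0.01 -0.33 0 0 0")

```text
clock: 2.15
eef_pos: [0.438, -0.0343, 0.036]
tool_rot: [0.002, 1.0, 0.0, -0.001]
ft_force: [1.4, 1.2, -0.3]
grip_width: 0.0853
grasp_force: 0.0
```

Request:
step_arm(targets="-1 0 0 0 0 0 0; -1 0 0 0 0 0 0; -1 0 0 0 0 0 0; -1 0 0 0 0 0 0; -1 0 0 0 0 0 0; -1 0 0 0 0 0 0; -1 0 0 0 0 0 0; -1 0 0 0 0 0 0; -1 0 0 0 0 0 0; -1 0 0 0 0 0 0")

```text
clock: 2.98
eef_pos: [0.4395, -0.036, 0.0369]
tool_rot: [0.003, 1.0, -0.0, 0.0]
ft_force: [-1.4, 0.5, 6.0]
grip_width: 0.0096
grasp_force: 58.4
```

Request:
step_arm(targets="-1 -0.01 0 0 0 0 0; -1 -0.02 0 0 0 0 0; -1 -0.03 0 0 0 0 0; -1 -0.036 0 0 0 0 0; -1 -0.036 0 0 0 0 0; -1 -0.036 0 0 0 0 0; -1 -0.036 0 0 0 0 0")

```text
clock: 3.57
eef_pos: [0.4252, -0.0357, 0.037]
tool_rot: [0.003, 1.0, 0.0, 0.004]
ft_force: [7.8, 1.0, -4.4]
grip_width: 0.0097
grasp_force: 58.5
```

```bash
python3 - <<'E'
from h import *
i=K('wrist'); im=snap('wrist','w2')
o=bot.get_obs(); print(o['eef_pos'],o['tool_rot'],o['ft_force'],o['grip_width'])
cv2.imwrite('pics/w2c.png',cv2.resize(im[100:380,140:420,::-1],None,fx=2,fy=2))
E
```

```text
[ 0.42525172 -0.03574741  0.03704838] [2.86352786e-03 9.99987870e-01 2.39478201e-04 4.00037481e-03] [ 8.45005417  1.29865537 -4.07869937] 0.009912900858471362
```

View pics/w2c.png

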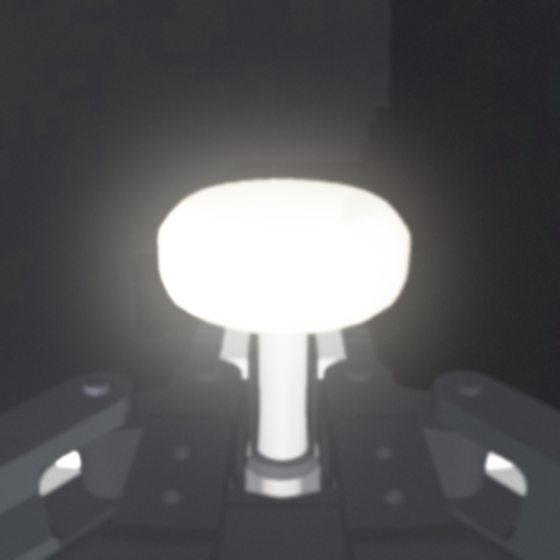

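The picture shows the neck held between the pads, just behind the white head. A pull of about 14 mm at 8.4 N matches the spring. I'll pull a little more, then slide right.

Request:
step_arm(targets="-1 -0.008 0 0 0 0 0; -1 -0.008 -0.02 0 0 0 0; -1 -0.008 -0.045 0 0 0 0; -1 -0.009 -0.075 0 0 0 0; -1 -0.009 -0.105 0 0 0 0; -1 -0.009 -0.135 0 0 0 0; -1 -0.009 -0.16 0 0 0 0; -1 -0.01 -0.176 0 0 0 0; -1 -0.01 -0.18 0 0 0 0; -1 -0.01 -0.18 0 0 0 0")

```text
clock: 4.45
eef_pos: [0.4206, -0.1273, 0.037]
tool_rot: [0.003, 1.0, -0.001, 0.004]
ft_force: [9.4, -1.9, -6.1]
grip_width: 0.01
grasp_force: 58.9
```

Request:
step_arm(targets="-1 0 0 0 0 0 0; -1 0 0 0 0 0 0; -1 0 0 0 0 0 0")

```text
clock: 4.7
eef_pos: [0.4206, -0.1269, 0.037]
tool_rot: [0.003, 1.0, -0.001, 0.004]
ft_force: [9.0, -1.4, -6.2]
grip_width: 0.0101
grasp_force: 58.9
```

Request:
step_arm(targets="-1 0.012 0.0015 0 0 0 0; -1 0.022 0.0015 0 0 0 0; -1 0.032 0.0015 0 0 0 0; -1 0.038 0.0015 0 0 0 0; -1 0.038 0.0015 0 0 0 0; -1 0.038 0.0015 0 0 0 0")

```text
clock: 5.2
eef_pos: [0.4375, -0.1258, 0.037]
tool_rot: [0.003, 1.0, -0.001, 0.002]
ft_force: [5.8, -1.0, 0.6]
grip_width: 0.01
grasp_force: 59.5
```

The knob is in the hole. I'll release it and rise.

Request:
step_arm(targets="1 0 0 0 0 0 0; 1 0 0 0 0 0 0; 1 0 0 0 0 0 0; 1 0 0 0 0 0 0; 1 0 0 0 0 0 0; 1 0 0 0 0 0 0; 1 0 0 0 0 0 0; 1 0 0 0 0 0 0; 1 0 0 0 0 0 0; 1 0 0 0 0 0 0")

```text
clock: 6.03
eef_pos: [0.4351, -0.125, 0.0363]
tool_rot: [0.003, 1.0, 0.0, -0.0]
ft_force: [-0.2, -0.4, -0.2]
grip_width: 0.0852
grasp_force: 0.0
```

Request:
step_arm(targets="1 0 0 0.07 0 0 0; 1 0 0 0.15 0 0 0; 1 0 0 0.23 0 0 0; 1 0 0 0.31 0 0 0; 1 0 0 0.36 0 0 0; 1 0 0 0.36 0 0 0; 1 0 0 0.36 0 0 0; 1 0 0 0.36 0 0 0")

```text
clock: 6.7
eef_pos: [0.4345, -0.1249, 0.2155]
tool_rot: [0.003, 1.0, 0.0, -0.001]
ft_force: [-0.2, -0.1, -0.8]
grip_width: 0.0854
grasp_force: 0.0
```

```bash
python3 - <<'E'
from h import *
i=K('wrist'); im=snap('wrist','w3'); snap('top','top2')
o=bot.get_obs(); print(o['eef_pos'],o['tool_rot'],o['ft_force'],o['grip_width'])
y=-.012; n=np.array([.4385,-.0358,0]); c=np.array([.5415,-.0368,0]); s=.09*np.array([-.012,-1,0])
for q,z in((n,.055),(n-[.021,0,0],.055),(n+[.021,0,0],.055),(c,.088)): print(proj('wrist',q+s+[0,0,z]),proj('top',q+s+[0,0,z]))
a=cv2.resize(im[90:370,140:420,::-1],(400,400)); t=cv2.resize(cv2.imread('pics/top2.png')[140:260,260:380],(400,400),interpolation=cv2.INTER_CUBIC)
cv2.imwrite('pics/c3.png',np.hstack([a,t]))
E
```

```text
[ 0.43395355 -0.12471941  0.21457502] [ 2.86223079e-03  9.99994300e-01  4.87128045e-04 -1.72345282e-03] [ 0.0214411   0.63939259 -0.17568709] 0.08546893927982918
(np.float64(280.4280645032767), np.float64(196.57921938590266)) (np.float64(345.38600969518995), np.float64(225.8414341524154))
(np.float64(280.29762407955457), np.float64(174.8381148510996)) (np.float64(345.3596260981601), np.float64(233.50096065350232))
(np.float64(280.55579102441084), np.float64(217.6516905523648)) (np.float64(345.4122936283729), np.float64(218.2108414572681))
(np.float64(280.0092237347641), np.float64(308.21642711286927)) (np.float64(347.2356118137827), np.float64(186.67700540443883))
```

View pics/c3.png

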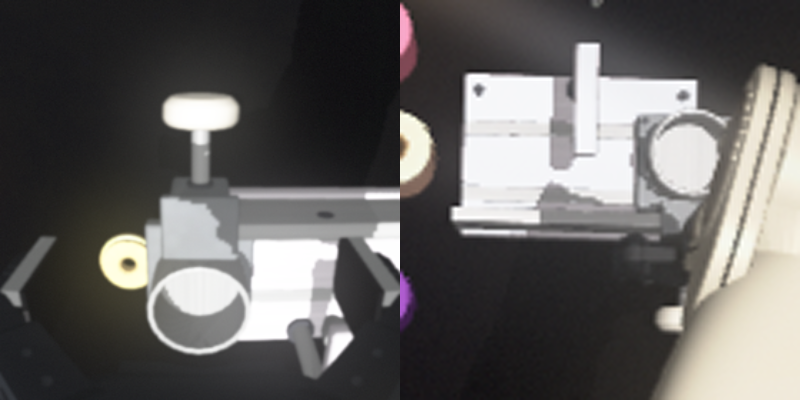

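Both views show the carriage in the right notch and the neck about the same length as at the start, so the knob is home. The cup centre is at wrist pixel (279,307) against a predicted (280,308). Next is the cover, with the tool turned 90° to keep the camera clear of the oiler.

Request:
step_arm(targets="1 0.078 0.932 0 0 0 1; 1 0.078 0.932 0 0 0 1; 1 0.078 0.932 0 0 0 1; 1 0.078 0.932 0 0 0 1; 1 0.078 0.932 0 0 0 1; 1 0.078 0.932 0 0 0 1; 1 0.078 0.932 0 0 0 1; 1 0.078 0.932 0 0 0 1; 1 0.078 0.932 0 0 0 1; 1 0.078 0.932 0 0 0 1")

```text
clock: 7.63
eef_pos: [0.4688, 0.2918, 0.2143]
tool_rot: [-0.38, 0.925, -0.0, -0.002]
ft_force: [0.2, -0.2, 0.5]
grip_width: 0.0857
grasp_force: 0.0
```

Request:
step_arm(targets="1 0 0.1 0 0 0 0.9; 1 0 0.1 0 0 0 0.9; 1 0 0.1 0 0 0 0.9; 1 0 0.1 0 0 0 0.9; 1 0 0.1 0 0 0 0.9; 1 0 0.1 0 0 0 0.9; 1 0 0.1 0 0 0 0.9; 1 0 0.1 0 0 0 0.9")

```text
clock: 8.3
eef_pos: [0.4692, 0.3398, 0.2146]
tool_rot: [-0.676, 0.737, 0.0, -0.002]
ft_force: [0.1, -0.3, 0.5]
grip_width: 0.0853
grasp_force: 0.0
```

```bash
python3 - <<'E'
from h import *
im=snap('wrist','w4')
o=bot.get_obs(); print(o['eef_pos'],o['tool_rot'])
print(proj('wrist',(.473,.3415,.052)),proj('wrist',(.473,.3415,.014)))
hsv=cv2.cvtColor(im,cv2.COLOR_RGB2HSV)
E
```

```text
[0.46940903 0.33980287 0.21498397] [-6.75922118e-01  7.36972029e-01  1.42085784e-04 -1.22391119e-03]
(np.float64(275.8816299897122), np.float64(193.6262375490349)) (np.float64(276.3567384724106), np.float64(185.72562939612263))
```

View pics/w4.png

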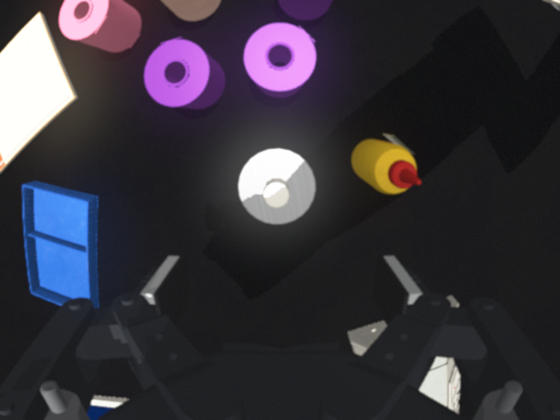

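The wrist view has the cover disc at (277,186) and its knob at (276,193), as predicted. The oiler at (385,165) clears the right finger. I'll descend with the gripper partly closed.

Request:
step_arm(targets="0.2 0.008 0.004 -0.08 0 0 0; 0.2 0.008 0.004 -0.16 0 0 0; 0.2 0.008 0.004 -0.24 0 0 0; 0.2 0.008 0.004 -0.3 0 0 0; 0.2 0.008 0.004 -0.34 0 0 0; 0.2 0.008 0.004 -0.37 0 0 0; 0.2 0.008 0.004 -0.38 0 0 0; 0.2 0.008 0.004 -0.38 0 0 0; 0.2 0.008 0.004 -0.38 0 0 0")

```text
clock: 9.1
eef_pos: [0.4742, 0.3423, 0.0267]
tool_rot: [-0.676, 0.737, -0.0, 0.0]
ft_force: [-0.4, 0.1, 1.4]
grip_width: 0.0511
grasp_force: 0.0
```

Request:
step_arm(targets="-1 0 0 0 0 0 0; -1 0 0 0 0 0 0; -1 0 0 0 0 0 0; -1 0 0 0 0 0 0; -1 0 0 0 0 0 0; -1 0 0 0 0 0 0; -1 0 0 0 0 0 0; -1 0 0 0 0 0 0")

```text
clock: 9.77
eef_pos: [0.475, 0.343, 0.0282]
tool_rot: [-0.677, 0.736, -0.0, 0.002]
ft_force: [0.2, -0.7, 6.2]
grip_width: 0.0241
grasp_force: 59.3
```

Request:
step_arm(targets="-1 0 0 0.02 0 0 0; -1 0 0 0.08 0 0 0; -1 0 0 0.16 0 0 0; -1 0 0 0.24 0 0 0; -1 0 0 0.32 0 0 0; -1 0 0 0.38 0 0 0; -1 0 0 0.4 0 0 0; -1 0 0 0.4 0 0 0")

```text
clock: 10.43
eef_pos: [0.4752, 0.3431, 0.2301]
tool_rot: [-0.677, 0.736, -0.0, 0.003]
ft_force: [0.8, -0.4, -1.3]
grip_width: 0.0239
grasp_force: 59.1
```

```bash
python3 - <<'E'
from h import *
im=snap('wrist','w5')
o=bot.get_obs(); print(o['eef_pos'],o['tool_rot'],o['ft_force'],o['grip_width'])
e=o['eef_pos']
print(proj('wrist',e-[0,0,.028-.052]),proj('wrist',e-[0,0,.028-.014]),at('wrist',279.6,307.6,.088))
E
```

```text
[0.47412068 0.34234471 0.22702382] [-6.76660265e-01  7.36294755e-01 -1.02833986e-04  9.53525208e-04] [ 0.22217332 -1.18470643 -2.37773124] 0.02446803739791119
(np.float64(278.0510732942178), np.float64(290.4485074282477)) (np.float64(278.76615076568646), np.float64(253.87162013671804)) [0.48422114 0.45704713 0.088     ]
```

View pics/w5.png

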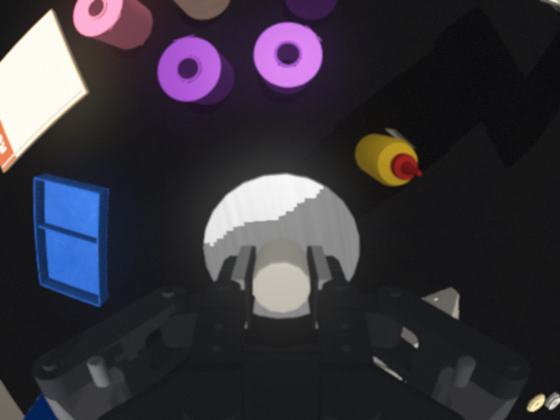

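The cover is held level, with its disc centred near (282,250), about 1 mm toward -x of the tool axis. I'll carry it over the cup.

Request:
step_arm(targets="-1 0.134 -0.938 0 0 0 0; -1 0.134 -0.938 0 0 0 0; -1 0.134 -0.938 0 0 0 0; -1 0.134 -0.938 0 0 0 0; -1 0.134 -0.938 0 0 0 0; -1 0.134 -0.938 0 0 0 0; -1 0.134 -0.938 0 0 0 0; -1 0.134 -0.938 0 0 0 0; -1 0.134 -0.938 0 0 0 0; -1 0.134 -0.938 0 0 0 0")

```text
clock: 11.32
eef_pos: [0.5307, -0.0721, 0.2227]
tool_rot: [-0.677, 0.736, 0.003, -0.002]
ft_force: [0.5, 0.1, -1.4]
grip_width: 0.0241
grasp_force: 59.2
```

Request:
step_arm(targets="-1 0 -0.1 0 0 0 0; -1 0 -0.1 0 0 0 0; -1 0 -0.1 0 0 0 0; -1 0 -0.1 0 0 0 0")

```text
clock: 11.65
eef_pos: [0.5311, -0.1203, 0.2234]
tool_rot: [-0.676, 0.737, 0.003, -0.001]
ft_force: [0.8, 0.7, -2.4]
grip_width: 0.0242
grasp_force: 59.2
```

Request:
step_arm(targets="-1 0.02 -0.013 -0.05 0 0 0; -1 0.02 -0.013 -0.1 0 0 0; -1 0.02 -0.013 -0.15 0 0 0; -1 0.02 -0.013 -0.17 0 0 0; -1 0.02 -0.013 -0.17 0 0 0; -1 0.02 -0.013 -0.17 0 0 0; -1 0.02 -0.013 -0.17 0 0 0")

```text
clock: 12.23
eef_pos: [0.5438, -0.1262, 0.1427]
tool_rot: [-0.677, 0.736, -0.001, 0.001]
ft_force: [1.4, -0.4, -2.4]
grip_width: 0.0242
grasp_force: 59.3
```

```bash
python3 - <<'E'
from h import *
im=snap('wrist','w6'); s=snap('scene','s6')
o=bot.get_obs(); e=o['eef_pos']; print(e,o['tool_rot'],o['ft_force'])
info=K('wrist'); sc=K('scene'); t=np.linspace(0,2*np.pi,73)
big=cv2.resize(s[:,:,::-1],None,fx=5,fy=5,interpolation=cv2.INTER_CUBIC); im=im[:,:,::-1].copy()
def circ(c,r,col):
    p=[c+r*np.array([np.cos(a),np.sin(a),0]) for a in t]
    cv2.polylines(im,[np.int32([proj('wrist',q,info) for q in p])],0,col,1)
    cv2.polylines(big,[np.int32([(np.array(proj('scene',q,sc))+.5)*5 for q in p])],0,col,1)
circ(np.array([.540,-.127,.088]),.036,(0,255,0))
circ(e+[-.0012,0,-.028+.014],.042,(0,0,255))
u,v=np.int32(np.array(proj('scene',[.54,-.127,.09],sc))*5)
cv2.imwrite('pics/c6.png',np.hstack([im[60:420,90:450],big[v-180:v+180,u-200:u+200]]))
E
```

```text
[ 0.5440647  -0.1267114   0.14315641] [-0.67689288  0.73607955 -0.0013986   0.00098728] [ 0.58778848  0.6046635  -1.62033883]
```

View pics/c6.png

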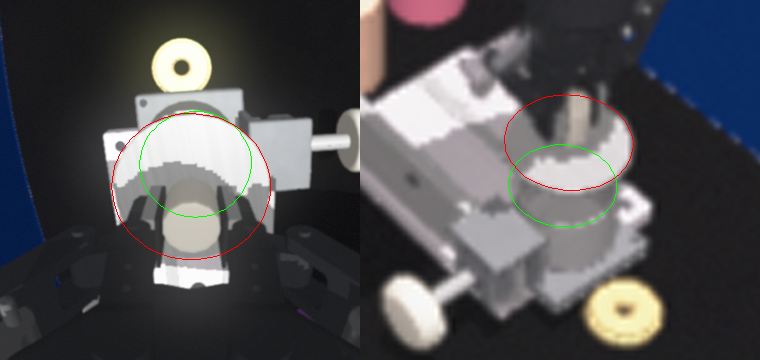

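The overlays match: red lies on the cover disc and green on the cup rim. I'll correct x by -3 mm and lower.

Request:
step_arm(targets="-1 -0.006 0 0 0 0 0; -1 -0.006 0 -0.02 0 0 0; -1 -0.006 0 -0.04 0 0 0; -1 -0.006 0 -0.05 0 0 0; -1 -0.006 0 -0.056 0 0 0; -1 -0.006 0 -0.056 0 0 0")

```text
clock: 12.83
eef_pos: [0.541, -0.1273, 0.1133]
tool_rot: [-0.677, 0.736, -0.001, 0.001]
ft_force: [3.7, -0.6, -0.2]
grip_width: 0.0241
grasp_force: 59.6
```

Request:
step_arm(targets="-1 0 0 -0.003 0 0 0; -1 0 0 -0.006 0 0 0; -1 0 0 -0.009 0 0 0; -1 0 0 -0.009 0 0 0; -1 0 0 -0.009 0 0 0")

```text
clock: 13.25
eef_pos: [0.5415, -0.1273, 0.1091]
tool_rot: [-0.677, 0.736, -0.001, 0.001]
ft_force: [6.0, -1.3, -1.1]
grip_width: 0.0241
grasp_force: 59.6
```

Request:
step_arm(targets="-1 0.003 0 0 0 0 0; -1 0.004 0 0 0 0 0; -1 0.004 0 -0.002 0 0 0; -1 0.004 0 -0.003 0 0 0; -1 0.004 0 -0.003 0 0 0")

```text
clock: 13.67
eef_pos: [0.5417, -0.127, 0.1081]
tool_rot: [-0.677, 0.736, -0.0, 0.0]
ft_force: [0.6, -0.9, 5.6]
grip_width: 0.0245
grasp_force: 60.3
```

The cover is seated: z is as expected, the side force is gone and there is contact from below. I'll release and rise.

Request:
step_arm(targets="0.2 0 0 0 0 0 0; 0.2 0 0 0 0 0 0; 0.2 0 0 0 0 0 0; 0.2 0 0 0 0 0 0; 0.2 0 0 0 0 0 0; 0.2 0 0 0.01 0 0 0; 0.2 0 0 0.06 0 0 0; 0.2 0 0 0.14 0 0 0; 0.2 0 0 0.22 0 0 0; 0.2 0 0 0.22 0 0 0")

```text
clock: 14.5
eef_pos: [0.546, -0.1277, 0.2264]
tool_rot: [-0.677, 0.736, -0.006, 0.004]
ft_force: [1.6, -0.4, 0.4]
grip_width: 0.0513
grasp_force: 0.0
```

```bash
python3 - <<'E'
from h import *
im=snap('wrist','w7'); s=snap('scene','s7')
o=bot.get_obs(); e=o['eef_pos']; print(e,o['ft_force'])
info=K('wrist'); sc=K('scene'); t=np.linspace(0,2*np.pi,73)
big=cv2.resize(s[:,:,::-1],None,fx=5,fy=5,interpolation=cv2.INTER_CUBIC); im=im[:,:,::-1].copy()
p=[np.array([.5405+.042*np.cos(a),-.127+.042*np.sin(a),.094]) for a in t]
cv2.polylines(im,[np.int32([proj('wrist',q,info) for q in p])],0,(0,0,255),1)
cv2.polylines(big,[np.int32([(np.array(proj('scene',q,sc))+.5)*5 for q in p])],0,(0,0,255),1)
u,v=np.int32(np.array(proj('scene',[.54,-.127,.09],sc))*5)
cv2.imwrite('pics/c7.png',np.hstack([im[30:390,90:450],big[v-180:v+180,u-220:u+180]]))
E
```

```text
[ 0.54325872 -0.12715022  0.22006231] [-0.57816438 -0.63012921 -0.56404366]
```

View pics/c7.png

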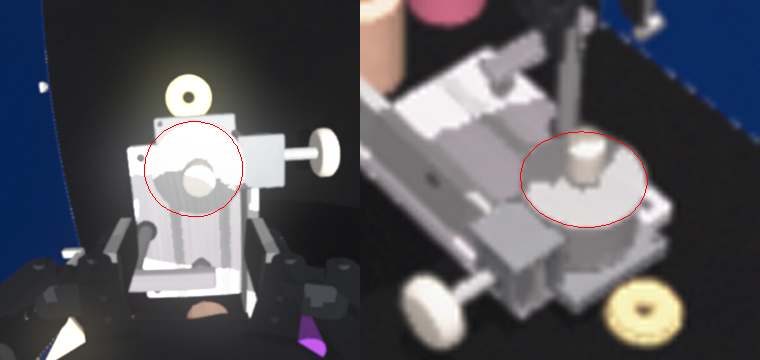

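The predicted seated-disc outline lies on the cover in both views, so the cover is level on the cup. The knob is still home, and the die and roll have not moved. I'm handing it in.

```bash
python3 -c "
from workcell import bot
print(bot.job_done())"
```

```text
the job is handed in; nothing more can be done
None
```

The carriage is locked in the right notch with the knob home, the cover sits level on the cup, nothing else was touched, and the job was handed in at about 15 s on the robot's clock; no verdict was returned.

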